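# Weigh a bottle carrier on the spring balance

## Robot

A 7-joint arm with a two-finger parallel gripper is mounted at the origin on a cart in front of the work surface, level with it; the furniture and walls round the work are solid. World frame = base frame: x ahead of the robot, y to its left, z up, the work surface at z = 0. Lengths are in m, angles in rad, forces in N, time in s.
With the tool pointing down it reaches from about 0.4 to 0.85 m from the base axis. Payload 4.5 kg.
Tool frame: the origin (TCP) lies on the centre line of the jaws, within the pads' length; the fingertips stand 8 mm ahead of it and the grasp point (between the pads) lies 11 mm behind it; z points along the fingers, x is the direction in which the jaws open and shut, and the axes are right-handed (so a half turn about z gives the same grasp; the last joint's range is limited). The gripper opens to 88 mm and grips with 3 to 60 N. Pads are 18 mm wide; open, the fingers measure 123 mm over their backs; the gripper's body (75 mm by 187 mm) begins 45 mm behind the grasp point.
Start: joints at [-1.148, 0.689, -0.195, 1.565, 0.157, 0.902, -0.215], TCP at [0.237, 0.578, 0.247] pointing down, gripper open.
Joint ranges: [-3.01, 3.01], [-0.46, 2.08], [-1.47, 1.51], [0.13, 2.56], [-1, 4.14], [0.04, 2.09], [-2.66, 2.66]. Speed limits (rad/s): [2.57, 2.57, 3.14, 3.14, 3.14, 3.14, 3.14].

## Interface

Orientations are given as a unit quaternion [x, y, z, w].
In Python, from plant import r gives the robot as it stands.
- The arm moves only by the shell command python3 -m pendant 'ROWS' [FORCE]. ROWS is JSON, a list of rows, each a list of 3 entries, a list of its own where there are three numbers: the turn, a rotation vector about the tool's x, y, z in rad, then the shift along the tool's x, y, z in m, then the opening, from 0 (shut) to 1 (fully open). In form: [[[wx, wy, wz], [tx, ty, tz], claw], ...]. A call has 1 to 10 rows; each row is the pose to reach, as a shift and turn from the pose commanded when the call began, along the tool's axes at that moment; what a row does not reach only later rows make up. A row lasts 1/10 s, in which the tool goes at most 50 mm and 8.59 degrees, less where a joint would pass 70% of its speed; a pose out of reach is approached as far as the arm can. A call with a gripper value outside its range is refused whole. The fingers move at their own pace and stop on an object; FORCE is the grip in N (left out, the last holds). Time passes only in rows, so rows that repeat a pose let the fingers close. It gives the time, the measured TCP pose, the force and the opening at its end, in the units of the state.
- r.get_state(): the state, without advancing time (a new reading comes with each control period).
- r.snapshot(name): name is "scene" or "top" or "wrist"; returns a dict with "image" (480x640x3 uint8, red, green, blue), "mtx" (3x3 intrinsics, pixels), "dist" ([k1, k2, p1, p2, k3] as OpenCV has them; the pictures are not rectified), "R" (3x3) and "t" (3): a world point X has camera coordinates R X + t; the wrist camera has in their place "T_tool_cam" (4x4, takes a point from camera to tool coordinates, whose origin is the TCP and whose axes are the tool frame's). Camera axes: x right, y down, z forward; pixel columns grow to the right and rows downward; lengths in m; the calibration is good to about 2 mm. A picture is of the moment at which its call begins: read the wrist's pose just before it. There is no depth.
- r.finish_job(): hands the job in, once; it reports no verdict.
The state is a dict: "clock": time; "q": joint angles; "qd": joint speeds; "joint_torque": joint torques, N m; "tool_pos": TCP position; "eef_rot": TCP orientation; "contact_force": force on the tool from outside, world axes, zero at the start; "moment": the same for the moment, N m; "opening": opening from 0.0 (shut) to 1.0 (fully open).
Only numpy, scipy, OpenCV 4.12 (cv2) and the standard library are available. Lean on these libraries where they do the work, as an engineer would, in place of code of your own. Each camera call takes 0.05 s, during which the arm holds its last target. There are 200 camera calls.

## Task

Weigh the pair of red-capped bottles: stand the loose bottle upright in the empty pocket of the blue carrier while the carrier stands on the bench, then hang the carrier by its wire arch on the hook of the spring balance. Let it down slowly so that the pointer never jumps, and leave it hanging free and level with both bottles seated in it and the pointer settled. Keep the bottles upright and leave the timer and the logbook where they are.

Things in the scene. Friction and masses are not known exactly. Their poses are not given: they have to be found in the camera images.
- carrier: Loose blue tray, 82 x 220 mm, 0.25 kg empty, two pockets along its y, wire arch and black grip block in the middle. Origin: centre of the underside, z up. Pockets 76 x 76 mm inside, centred at y = +69 mm (empty) and -69 mm (holds a bottle), floor 4 mm above the underside, walls 3 mm thick, tops at 28 mm. With both bottles about 0.65 kg, balanced under the grip.
- grip (a point): Centre of the carrier's black grip block: 16 mm (carrier x) x 24 mm (y) x 48 mm (z), from 130 to 178 mm above the carrier's underside; axes as the carrier's. The bottle caps beside it reach 141 mm height from y = 49 mm outward, so fingers that open along the carrier's x have more room, there and when a bottle is set in.
- arch_top (a point): Highest point of the arch wire's centre line, 122 mm above the carrier's underside, 32 mm under point grip; it goes into the hook; axes as the carrier's. Steel wire 8 mm thick in the carrier's y-z plane: uprights at y = +-24 mm up to 114 mm, then a shallow roof up to this point. Open below down to the tray: the hook enters along the carrier's x.
- empty_pocket (a point): Centre of the floor of the pocket that is empty at the start (carrier y = +69 mm, 4 mm above its underside); axes as the carrier's.
- loose_bottle: White square plastic bottle with red screw cap (fixed), standing on the bench apart from the carrier, about 0.2 kg: body 64 x 64 mm up to 105 mm, cap 40 mm across from 117 to 137 mm height, a good grip from above. Origin: centre of the underside, z up, x and y square to its sides. Any quarter turn fits. A computer tower 0.4 m high stands left of it.
- bottle_in_carrier: Identical bottle that already stands in the carrier's pocket at y = -69 mm. Same origin and axes.
- balance: Spring balance, fixed to the bench: grey column (44 x 70 mm, 260 mm high) with a white tick scale on its front, on a dark foot 100 mm wide that reaches 79 mm before the column's centre. Origin: under the column's centre; the hook points to its own -x; z up. Nothing stands over the hook.
- hook_seat (a point): Where the arch wire's centre line rests in the hook: 130 mm before the column's centre, 225 mm high unloaded; moves with the hook; axes as the balance's. Hook 18 mm wide (y), a V open upward, 36 mm between crests along x; front tip 11 mm and arm behind 7 mm above this point. Carrier x along hook x (either way), arch 20 mm or more above, then straight down.
- hook (a joint): Travel of the sprung hook and its red pointer, m: 0 unloaded at the top, grows as the hook goes down, stop at 0.09. Spring 150 N/m, damping 8 N s/m; the carrier with both bottles settles at about 0.043 (0.038 to 0.047), its underside then about 60 mm above the bench.
- timer: White square countdown timer, 68 x 68 x 21 mm, lying on the bench; origin: centre of the underside. Leave it alone.
- logbook: Yellow logbook, 145 x 102 x 11 mm, lying flat on the bench; origin: centre of the underside. Leave it alone.

How it is judged:
By the outcome, as a careful person would: the job done as asked, in the order asked, and still so for the second after the job is handed in, with the robot touching nothing.
It also fails if it takes over 72 s, if anything falls off the work surface, if the arm or the gripper's body presses on something with over 40 N, if the wrist force passes 120 N, or if a joint passes its speed limit or range.

## Working session

There is one attempt and no reset: what is moved stays moved. The work goes in short steps, Python scripts to look and compute and a shell command to move; the robot and the scene stay as the last step left them, time stands still between calls to the robot, and variables do not carry over. Pictures are saved under pics/ and viewed, about 8 in all and at most 12, crops included, and the job is handed in when it is done.

```bash
mkdir -p pics; ls; python3 - <<'E'
from plant import r
import cv2,json,numpy as np,pickle
s=r.get_state();print({k:np.round(v,4).tolist() for k,v in s.items()})
d={}
for n in("scene","top","wrist"):
    d[n]=r.snapshot(n);print(n,{k:np.round(v,4).tolist() for k,v in d[n].items() if k!="image"})
    cv2.imwrite(f"pics/{n}0.png",d[n]["image"][:,:,::-1])
pickle.dump((s,d),open("s0.pkl","wb"))
E
```

```text
pics
{'clock': 0.0, 'q': [-1.1482, 0.69, -0.1946, 1.5664, 0.1573, 0.9024, -0.2151], 'qd': [-0.0009, -0.0002, 0.0005, -0.0014, -0.0, -0.0004, 0.0009], 'joint_torque': [0.0005, -52.7568, -1.2669, -15.3427, -0.0526, 0.0066, 0.0002], 'tool_pos': [0.2367, 0.5778, 0.2459], 'eef_rot': [0.8303, 0.5573, -0.0007, 0.0005], 'contact_force': [-0.6424, 0.2407, 0.3342], 'moment': [-0.0147, 0.0065, -0.0001], 'opening': 0.9998}
scene {'mtx': [[435.1326, 0.0, 325.4264], [0.0, 435.1326, 234.721], [0.0, 0.0, 1.0]], 'dist': [0.0187, 0.0, 0.0, 0.0, 0.0], 'R': [[0.5044, -0.8635, -0.0034], [-0.5704, -0.3302, -0.7521], [0.6483, 0.3813, -0.659]], 't': [-0.4264, 0.3711, 0.6411]}
top {'mtx': [[517.6615, 0.0, 315.7103], [0.0, 517.6615, 235.8827], [0.0, 0.0, 1.0]], 'dist': [0.0407, 0.0, 0.0, 0.0, 0.0], 'R': [[0.0284, -0.9993, 0.0248], [-0.9804, -0.0326, -0.1944], [0.1951, -0.0188, -0.9806]], 't': [-0.1922, 0.5868, 1.0236]}
wrist {'mtx': [[409.4314, 0.0, 321.9441], [0.0, 409.4314, 240.9851], [0.0, 0.0, 1.0]], 'dist': [-0.0758, 0.0, 0.0, 0.0, 0.0], 'T_tool_cam': [[1.0, -0.0001, 0.0003, 0.0005], [0.0001, 0.9545, 0.2981, -0.077], [-0.0003, -0.2981, 0.9545, -0.1374], [0.0, 0.0, 0.0, 1.0]]}
```

View pics/scene0.png

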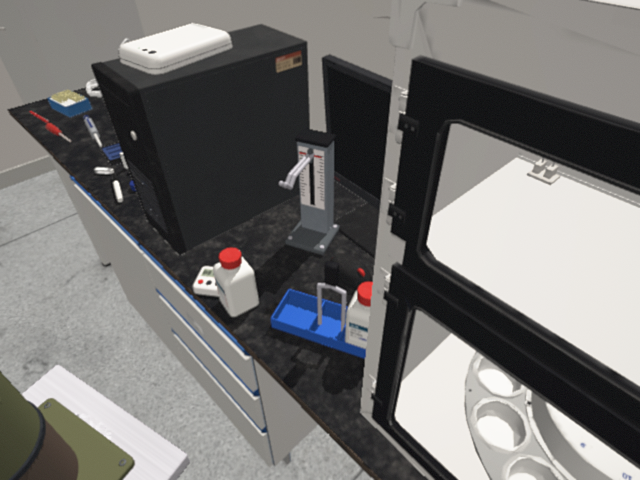

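View pics/top0.png

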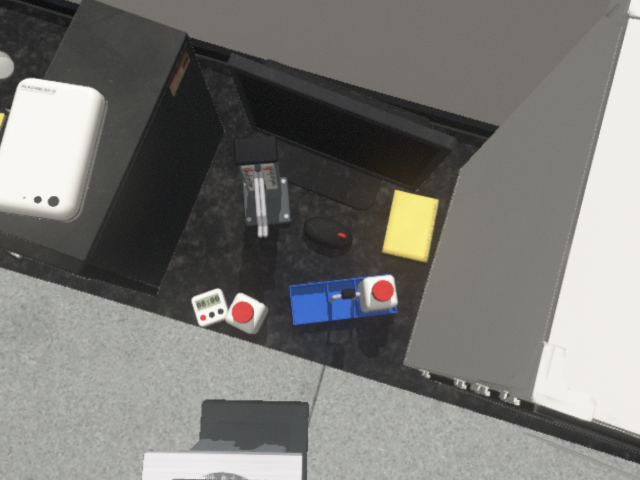

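The scene view shows the balance, timer, loose bottle and carrier, with the empty pocket on the robot's left. In the top view the cap centres are at (243,312) and (383,291), the tray spans (290–397, 277–325), the hook tip is at (263,235), and the column top is at (256,150).

```bash
cat > h.py <<'E'
import cv2,numpy as np
def cast(d,px,z,s=None):
    px=np.asarray(px,float).reshape(-1,1,2)
    n=cv2.undistortPoints(px,d["mtx"],np.array(d["dist"]))[:,0]
    v=np.c_[n,np.ones(len(n))]
    R=np.array(d["R"]);t=np.array(d["t"]);C=-R.T@t
    w=v@R
    return (C+w*((z-C[2])/w[:,2])[:,None])[:,:2]
def big(m,k=1):
    c,_=cv2.findContours(m.astype(np.uint8),cv2.RETR_EXTERNAL,cv2.CHAIN_APPROX_NONE)
    return sorted(c,key=cv2.contourArea)[::-1][:k]
def masks(im):
    H=cv2.cvtColor(im,cv2.COLOR_RGB2HSV).astype(int);h,s,v=H[...,0],H[...,1],H[...,2]
    return dict(red=((h<8)|(h>172))&(s>150)&(v>90),blue=(h>100)&(h<130)&(s>150)&(v>50),white=(s<60)&(v>140),dark=v<35)
E
python3 - <<'E'
from h import *
import pickle
s,d=pickle.load(open("s0.pkl","rb"))
t=d["top"];m=masks(t["image"])
for c in big(m["red"],2):
    e=cv2.minEnclosingCircle(c);p=cast(t,c,.137 if e[0][0]<300 else .141)
    q=cv2.minEnclosingCircle(p.astype(np.float32));print("cap",e,q, cv2.minAreaRect(p.astype(np.float32)))
mb=m["blue"]|False
c=np.vstack(big(mb,4)); 
for cc in big(mb,4): print(cv2.contourArea(cc),cv2.boundingRect(cc))
p=cast(t,c,.028).astype(np.float32);print("tray",cv2.minAreaRect(p),cv2.boxPoints(cv2.minAreaRect(p)).round(4).tolist())
for cc in big(m["white"],12):
    b=cv2.boundingRect(cc)
    if b[0]>180 and b[1]>200 and b[0]<400 and b[1]<340:
        print("white",b,cv2.contourArea(cc),[ (z,cv2.minAreaRect(cast(t,cc,z).astype(np.float32))) for z in(.105,.021)])
a=t["image"][90:345,180:450][:,:,::-1]; cv2.imwrite("pics/crop.png",cv2.resize(a[:, :190],None,fx=3,fy=3,interpolation=2)[:600])
cv2.imwrite("pics/crop2.png",cv2.resize(t["image"][240:345,180:410,::-1],None,fx=3.4,fy=3.4,interpolation=2))
E
```

```text
cap ((242.3235321044922, 311.558837890625), 10.009180068969727) ((0.4276857376098633, -0.03877224028110504), 0.018978096544742584) ((0.4279294013977051, -0.03921757638454437), (0.035486217588186264, 0.03553677722811699), 3.0743820667266846)
cap ((382.52630615234375, 290.1842041015625), 9.933854103088379) ((0.47564178705215454, -0.30225393176078796), 0.01917780190706253) ((0.47497931122779846, -0.30220410227775574), (0.03598102182149887, 0.03641735762357712), 1.801576852798462)
2322.5 (289, 278, 87, 47)
13.0 (388, 309, 9, 4)
0.0 (361, 278, 2, 1)
0.0 (359, 281, 1, 1)
tray ((0.46556827425956726, -0.23423218727111816), (0.08291161060333252, 0.21836772561073303), 8.28782844543457) [[0.40880000591278076, -0.13220000267028809], [0.44029998779296875, -0.3483000099658966], [0.5223000049591064, -0.33629998564720154], [0.4909000098705292, -0.12020000070333481]]
white (191, 288, 74, 45) 1909.0 [(0.105, ((0.4333491027355194, -0.005033746361732483), (0.1424965262413025, 0.07602152228355408), 84.49978637695312)), (0.021, ((0.43766337633132935, 0.007236674427986145), (0.15425977110862732, 0.082297183573246), 84.49979400634766))]
white (363, 275, 35, 34) 939.5 [(0.105, ((0.476676881313324, -0.30219709873199463), (0.06263277679681778, 0.06281062215566635), 8.190486907958984)), (0.021, ((0.48456788063049316, -0.31445786356925964), (0.06780324876308441, 0.06799571961164474), 8.190510749816895))]
```

View pics/crop.png

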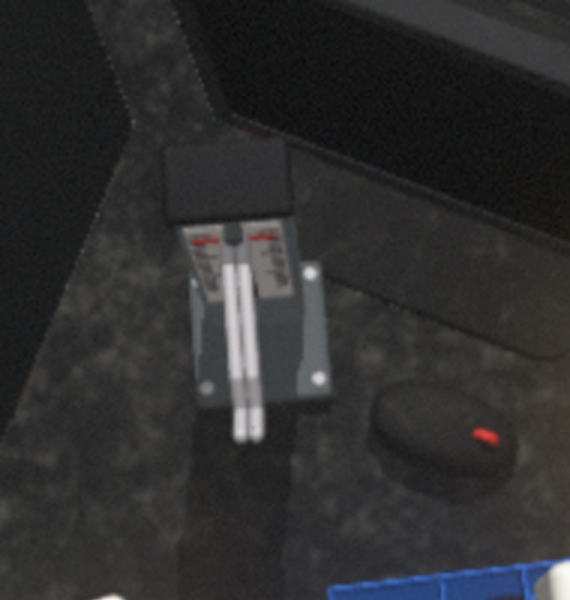

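View pics/crop2.png

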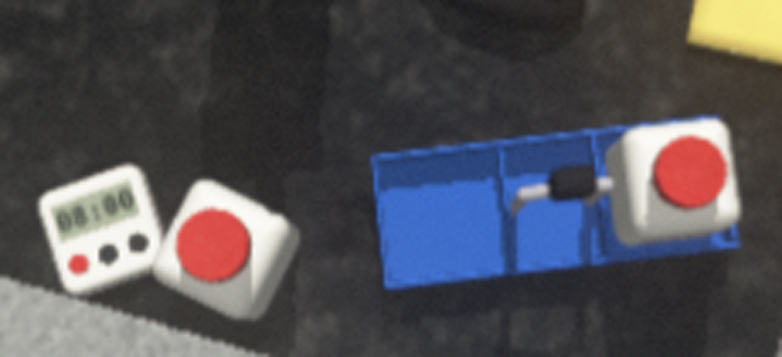

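The crops show the hook tip end at full-image pixel (263,236.5), with column-top corners about (235,139), (276.7,136.7), (277.7,163.3) and (236,164). The bottle beside the timer is turned about 30° to the image. The tray and seated bottle agree with each other: 83 x 218 mm, yaw 8.3°, and the cap where it should be.

```bash
python3 - <<'E'
from h import *
import pickle
s,d=pickle.load(open("s0.pkl","rb"))
t=d["top"];im=t["image"];m=masks(im)
c=lambda px,py,z,k=3,o=(180,90):cast(t,[[px/k+o[0],py/k+o[1]]],z)[0]
# bottle: mask white|red right of the timer
col=[c(*p,.26) for p in((165,147),(290,140),(293,220),(168,222))];col=np.array(col)
print("column top",col.round(4).tolist(),col.mean(0),cv2.minAreaRect(col.astype(np.float32)))
print("hook tip end",c(249,440,.236),"hook axis start",c(238,268,.232),"V grey",c(246,378,.225),c(248,408,.225))
print("foot front corners",c(200,408,.012),c(332,400,.012), "back R",c(318,262,.012))
k=3.4;o=(180,240)
for a,b in(((203,182),(296,236)),((203,182),(158,262))):
    A=c(*a,.105,k,o);B=c(*b,.105,k,o);v=B-A;print("bottle edge",A,B,np.hypot(*v),np.degrees(np.arctan2(v[1],v[0]))%90)
mm=(m["white"]|m["red"]);mm[:, :228]=0;mm[:,300:]=0;mm[:280]=0;mm[340:]=0
cc=big(cv2.morphologyEx(mm.astype(np.uint8),cv2.MORPH_OPEN,np.ones((5,5))))[0]
r=cv2.minAreaRect(cast(t,cc,.105).astype(np.float32));print("bottle body",r)
print("tower front-right base",cast(t,[[158,290],[5,247]],0),"top right edge",cast(t,[[222,130],[187,38],[84,275]],.4))
print("bench edge",cast(t,[[160,292],[400,365]],0))
print("grip top",cast(t,[[180+573/3.4,240+182/3.4]],.178))
# hook seen in scene view: triangulate tip end
cv2.imwrite("pics/sc.png",cv2.resize(d["scene"]["image"][120:270,265:365,::-1],None,fx=4,fy=4,interpolation=2))
E
```

```text
column top [[0.721, -0.0238], [0.7283, -0.0964], [0.6793, -0.1002], [0.6753, -0.0281]] [ 0.70097319 -0.06215289] ((0.7009592056274414, -0.06196097284555435), (0.049147121608257294, 0.07297977805137634), 4.435826778411865)
hook tip end [ 0.55298516 -0.0789423 ] hook axis start [ 0.65781678 -0.0671038 ] V grey [ 0.59242937 -0.07445162] [ 0.57431402 -0.07650352]
foot front corners [ 0.61898482 -0.02333127] [ 0.62822984 -0.11915853] back R [ 0.73301397 -0.10481028]
bottle edge [ 0.46390802 -0.02810534] [ 0.43475769 -0.08276918] 0.06195059964324934 61.93054352466041
bottle edge [ 0.46390802 -0.02810534] [ 0.41794415 -0.00532201] 0.05130066332566086 63.633342480678294
bottle body ((0.4282763600349426, -0.03941383957862854), (0.06209258735179901, 0.061153288930654526), 65.41002655029297)
tower front-right base [[0.47502858 0.15916394]
 [0.55801357 0.4887137 ]] top right edge [[ 0.67903578 -0.02509169]
 [ 0.8240467   0.03627405]
 [ 0.45935271  0.14967745]]
bench edge [[ 0.47088497  0.15456397]
 [ 0.33288915 -0.36068443]]
grip top [[ 0.46391157 -0.23457207]]
```

View pics/sc.png

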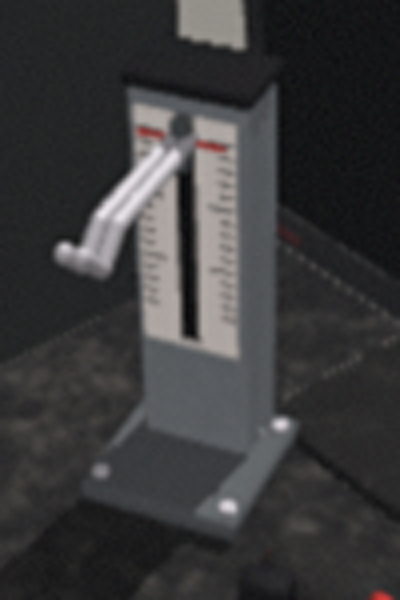

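```bash
cat > go.py <<'E'
# usage: python3 go.py x y z yaw_deg : tool-axis shift and turn from the present pose to a tool-down pose
import sys,numpy as np
from scipy.spatial.transform import Rotation as Ro
from plant import r
s=r.get_state();R=Ro.from_quat(s["eef_rot"]);x,y,z,a=map(float,sys.argv[1:5])
a=np.radians(a);T=Ro.from_matrix(np.array([[np.cos(a),np.sin(a),0],[np.sin(a),-np.cos(a),0],[0,0,-1]]))
e=R.as_matrix()[:,0];print("t",round(s["clock"],2),"pos",np.round(s["tool_pos"],4),"yaw",round(np.degrees(np.arctan2(e[1],e[0])),2),"open",round(s["opening"],3),"F",np.round(s["contact_force"],2))
print("turn",(R.inv()*T).as_rotvec().round(4),"shift",R.inv().apply(np.array([x,y,z])-s["tool_pos"]).round(4))
E
python3 -m pendant '[[[0,0,0],[-0.02,0.0165,0],1],[[0,0,0],[-0.05,0.041,0],1],[[0,0,0],[-0.085,0.07,0],1],[[0,0,0],[-0.12,0.099,0],1],[[0,0,0],[-0.155,0.128,0],1],[[0,0,0],[-0.19,0.157,0],1],[[0,0,0],[-0.225,0.186,0],1],[[0,0,0],[-0.26,0.214,0],1],[[0,0,0],[-0.29,0.239,0],1],[[0,0,0],[-0.31,0.255,0],1]]'
python3 go.py .4277 -.0388 .20 64
```

```text
clock: 1.15
tool_pos: [0.3557, 0.1916, 0.2466]
eef_rot: [0.831, 0.556, -0.001, 0.001]
contact_force: [-0.0, 0.2, 0.5]
opening: 1.0
t 1.15 pos [0.3557 0.1916 0.2466] yaw 67.54 open 1.0 F [-0.02  0.17  0.46]
turn [0.0003 0.0016 0.0618] shift [-0.1854  0.1545  0.047 ]
```

```bash

python3 -m pendant '[[[0,0,0.01],[-0.02,0.0165,0.003],1],[[0,0,0.02],[-0.05,0.042,0.008],1],[[0,0,0.03],[-0.085,0.07,0.015],1],[[0,0,0.04],[-0.12,0.1,0.022],1],[[0,0,0.05],[-0.15,0.126,0.027],1],[[0,0,0.06],[-0.175,0.146,0.027],1],[[0,0,0.062],[-0.185,0.1545,0.027],1],[[0,0,0.062],[-0.185,0.1545,0.027],1],[[0,0,0.062],[-0.185,0.1545,0.027],1]]'
cat > w.py <<'E'
import numpy as np,sys
from h import *
from scipy.spatial.transform import Rotation as Ro
from plant import r
def wrist(name=None):
    s=r.get_state();d=r.snapshot("wrist");T=np.eye(4);T[:3,:3]=Ro.from_quat(s["eef_rot"]).as_matrix();T[:3,3]=s["tool_pos"]
    M=np.linalg.inv(T@np.array(d["T_tool_cam"]));d["R"]=M[:3,:3];d["t"]=M[:3,3]
    if name: cv2.imwrite(f"pics/{name}.png",d["image"][:,:,::-1])
    return d
E
python3 - <<'E'
from w import *
d=wrist("w1");m=masks(d["image"])
for c in big(m["red"],2): print(cv2.boundingRect(c),cv2.minAreaRect(cast(d,c,.137).astype(np.float32)),cv2.minEnclosingCircle(cast(d,c,.137).astype(np.float32)))
E
python3 go.py .4277 -.0388 .117 64
```

```text
clock: 2.05
tool_pos: [0.428, -0.0343, 0.2196]
eef_rot: [0.847, 0.531, 0.0, -0.0]
contact_force: [0.5, 0.6, 0.2]
opening: 0.995
(284, 216, 67, 73) ((0.4259272813796997, -0.035807862877845764), (0.03771838918328285, 0.043256938457489014), 64.17092895507812) ((0.42623355984687805, -0.03538225591182709), 0.02214016020298004)
(214, 442, 19, 11) ((0.525166392326355, -0.15660785138607025), (0.012493187561631203, 0.008816033601760864), 53.25929260253906) ((0.5230607390403748, -0.15429361164569855), 0.005846264306455851)
t 2.1 pos [ 0.4279 -0.0338  0.2197] yaw 64.26 open 1.0 F [-0.83  0.04  0.08]
turn [-0.0006 -0.0006  0.0046] shift [-0.0047  0.0021  0.1027]
```

View pics/w1.png

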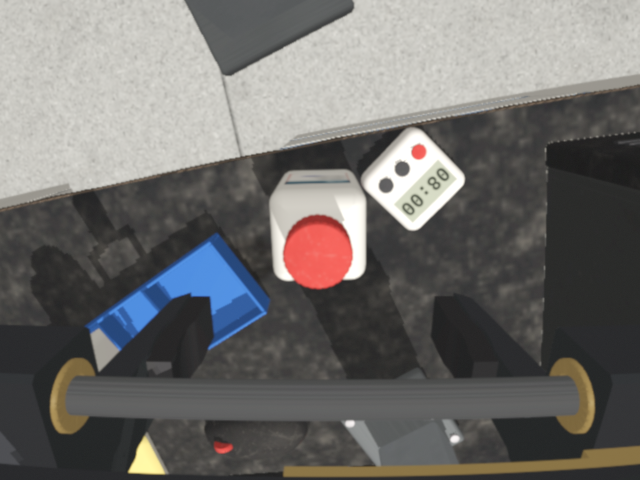

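The wrist picture shows the bottle square to the jaws, with its cap centred at about (318,252), clear of the timer. I'll descend and grip.

```bash

python3 -m pendant '[[[0,0,0.003],[-0.003,0.001,0.015],1],[[0,0,0.003],[-0.004,0.001,0.04],1],[[0,0,0.003],[-0.004,0.001,0.065],1],[[0,0,0.003],[-0.004,0.001,0.085],1],[[0,0,0.003],[-0.004,0.001,0.097],1],[[0,0,0.003],[-0.004,0.001,0.102],1],[[0,0,0.003],[-0.004,0.001,0.102],1]]'
python3 -m pendant '[[[0,0,0],[0,0,0],0.2],[[0,0,0],[0,0,0],0.2],[[0,0,0],[0,0,0],0.2],[[0,0,0],[0,0,0],0.2],[[0,0,0],[0,0,0],0.2],[[0,0,0],[0,0,0],0.2],[[0,0,0],[0,0,0],0.2],[[0,0,0],[0,0,0],0.2]]' 25
python3 go.py .4556 -.166 .2 8.3
```

```text
clock: 2.8
tool_pos: [0.4271, -0.0378, 0.1175]
eef_rot: [0.847, 0.531, -0.0, -0.0]
contact_force: [-0.0, 0.2, 0.6]
opening: 1.001
clock: 3.6
tool_pos: [0.4276, -0.0387, 0.1178]
eef_rot: [0.848, 0.53, 0.0, 0.0]
contact_force: [0.5, 0.8, 1.1]
opening: 0.447
t 3.6 pos [ 0.4276 -0.0387  0.1178] yaw 64.01 open 0.447 F [0.51 0.8  1.06]
turn [ 1.000e-04 -7.000e-04  9.724e-01] shift [-0.1021  0.0809 -0.0823]
```

```bash

python3 -m pendant '[[[0,0,0],[0,0,-0.01],0.2],[[0,0,0],[0,0,-0.03],0.2],[[0,0,0.05],[0,0,-0.055],0.2],[[0,0,0.15],[-0.005,0.004,-0.075],0.2],[[0,0,0.27],[-0.012,0.01,-0.082],0.2],[[0,0,0.4],[-0.022,0.018,-0.082],0.2],[[0,0,0.53],[-0.035,0.028,-0.082],0.2],[[0,0,0.66],[-0.05,0.04,-0.082],0.2],[[0,0,0.78],[-0.065,0.052,-0.082],0.2],[[0,0,0.88],[-0.08,0.064,-0.082],0.2]]'
python3 go.py .4556 -.166 .2 8.3
```

```text
clock: 4.6
tool_pos: [0.4493, -0.1396, 0.1994]
eef_rot: [0.993, 0.116, -0.001, -0.0]
contact_force: [0.5, 0.6, -1.6]
opening: 0.448
t 4.6 pos [ 0.4493 -0.1396  0.1994] yaw 13.32 open 0.448 F [ 0.55  0.62 -1.59]
turn [-0.0005  0.0013  0.0875] shift [ 0.0001  0.0272 -0.0006]
```

```bash

python3 -m pendant '[[[0,0,0.04],[0,0.01,0],0.2],[[0,0,0.08],[0,0.02,0],0.2],[[0,0,0.09],[0,0.026,0],0.2],[[0,0,0.09],[0,0.026,0],0.2],[[0,0,0.09],[0,0.026,0],0.2],[[0,0,0.09],[0,0.026,0],0.2]]'
python3 - <<'E'
from w import *
from plant import r
t=r.snapshot("top");cv2.imwrite("pics/t2.png",cv2.resize(t["image"][220:350,250:420,::-1],None,fx=4,fy=4,interpolation=2))
d=wrist("w2")
m=masks(t["image"])["blue"]
p=np.vstack(big(m,3));print(cv2.minAreaRect(cast(t,p,.028).astype(np.float32)))
E
python3 go.py .4556 -.166 .13 8.3
```

```text
clock: 5.2
tool_pos: [0.4558, -0.1633, 0.1997]
eef_rot: [0.997, 0.074, -0.0, -0.0]
contact_force: [-0.5, -0.7, -1.7]
opening: 0.446
((0.47299712896347046, -0.2861618101596832), (0.08072617650032043, 0.11256889998912811), 8.948779106140137)
t 5.3 pos [ 0.4559 -0.1635  0.1997] yaw 8.49 open 0.445 F [ 0.41 -0.54 -1.32]
turn [-0.0005  0.      0.0034] shift [-0.0006  0.0024  0.0697]
```

View pics/w2.png

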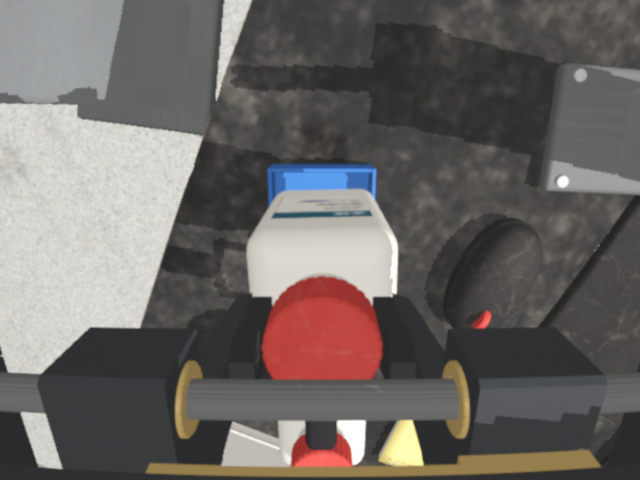

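```bash

python3 -m pendant '[[[0,0,0.003],[-0.0005,0.002,0.008],0.2],[[0,0,0.003],[-0.0005,0.0024,0.02],0.2],[[0,0,0.003],[-0.0005,0.0024,0.034],0.2],[[0,0,0.003],[-0.0005,0.0024,0.046],0.2],[[0,0,0.003],[-0.0005,0.0024,0.056],0.2],[[0,0,0.003],[-0.0005,0.0024,0.064],0.2],[[0,0,0.003],[-0.0005,0.0024,0.07],0.2],[[0,0,0.003],[-0.0005,0.0024,0.074],0.2],[[0,0,0.003],[-0.0005,0.0024,0.0755],0.2],[[0,0,0.003],[-0.0005,0.0024,0.0755],0.2]]'
python3 go.py .4556 -.166 .1218 8.3
```

```text
clock: 6.3
tool_pos: [0.4559, -0.1666, 0.1242]
eef_rot: [0.997, 0.072, 0.0, -0.0]
contact_force: [0.1, -0.5, -2.0]
opening: 0.446
t 6.3 pos [ 0.4559 -0.1666  0.1242] yaw 8.25 open 0.446 F [ 0.06 -0.5  -2.  ]
turn [ 0.     -0.0002 -0.0009] shift [-0.0002 -0.0007  0.0024]
```

```bash

python3 -m pendant '[[[0,0,0],[0,0,0.001],0.2],[[0,0,0],[0,0,0.002],0.2],[[0,0,0],[0,0,0.0025],0.2],[[0,0,0],[0,0,0.003],0.2],[[0,0,0],[0,0,0.003],0.2]]'
python3 -m pendant '[[[0,0,0],[0,0,0],0.7],[[0,0,0],[0,0,0],0.8],[[0,0,0],[0,0,0],0.8],[[0,0,0],[0,0,0],0.8],[[0,0,0],[0,0,-0.02],0.8],[[0,0,0],[0,0,-0.05],0.8],[[0,0,0],[0,0,-0.09],0.8],[[0,0,0],[0,0,-0.13],0.8],[[0,0,0],[0,0,-0.14],0.8],[[0,0,0],[0,0,-0.14],0.8]]'
python3 - <<'E'
from w import *
t=r.snapshot("top");m=masks(t["image"])
for c in big(m["red"],2): print(cv2.boundingRect(c),cv2.minEnclosingCircle(cast(t,c,.141).astype(np.float32)))
p=np.vstack(big(m["blue"],3));print(cv2.minAreaRect(cast(t,p,.028).astype(np.float32)))
d=wrist("w3");m=masks(d["image"])
for c in big(m["red"],2): print("w",cv2.boundingRect(c),cv2.minEnclosingCircle(cast(d,c,.141).astype(np.float32)))
im=cv2.hconcat([d["image"][:,:,::-1],cv2.resize(r.snapshot("scene")["image"][240:370,240:400,::-1],(640,480))])
cv2.imwrite("pics/w3s.png",cv2.resize(im,(800,300)))
E
python3 go.py .4656 -.2342 .24 8.3
```

```text
clock: 6.8
tool_pos: [0.4562, -0.1667, 0.1217]
eef_rot: [0.997, 0.072, 0.0, 0.0]
contact_force: [-0.2, 0.7, 4.5]
opening: 0.449
clock: 7.8
tool_pos: [0.4566, -0.1669, 0.2625]
eef_rot: [0.997, 0.072, 0.002, 0.001]
contact_force: [0.6, 0.4, -1.0]
opening: 0.802
(373, 281, 20, 20) ((0.4756022095680237, -0.3018951117992401), 0.019502587616443634)
(201, 316, 4, 4) ((0.41464126110076904, 0.03365153446793556), 0.003045782446861267)
((0.4377104341983795, -0.300714910030365), (0.08835253119468689, 0.03792775794863701), 75.87940979003906)
w (295, 201, 58, 62) ((0.4575590491294861, -0.16301041841506958), 0.02095874585211277)
w (306, 372, 34, 7) ((0.4721411466598511, -0.2742958664894104), 0.01236032322049141)
t 7.95 pos [ 0.4548 -0.1663  0.2597] yaw 8.26 open 0.795 F [ 0.98  0.34 -0.12]
turn [-0.0014  0.0029 -0.0007] shift [0.001  0.0688 0.0196]
```

View pics/w3s.png

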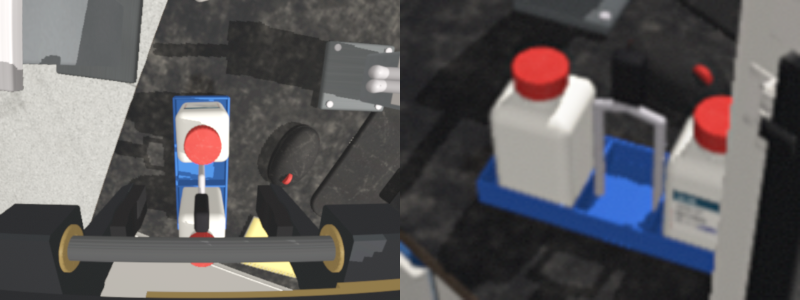

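The bottle is seated upright in the pocket. Next I'll move over the grip block.

```bash

python3 -m pendant '[[[0,0,0],[0,0.012,0],0.8],[[0,0,0],[0.001,0.03,0],0.8],[[0,0,0],[0.001,0.05,0],0.8],[[0,0,0],[0.001,0.064,0],0.8],[[0,0,0],[0.001,0.0688,0.01],0.8],[[0,0,0],[0.001,0.0688,0.02],0.8],[[0,0,0],[0.001,0.0688,0.02],0.8],[[0,0,0],[0.001,0.0688,0.02],0.8]]'
python3 - <<'E'
from w import *
d=wrist("w4");cv2.imwrite("pics/w4c.png",d["image"][150:,120:520,::-1])
m=masks(d["image"])
for c in big(m["red"],3): print("w",cv2.boundingRect(c),cv2.minEnclosingCircle(cast(d,c,.141).astype(np.float32)))
E
python3 go.py .4656 -.2342 .155 8.3
```

```text
clock: 8.75
tool_pos: [0.4663, -0.2334, 0.2405]
eef_rot: [0.997, 0.073, -0.001, -0.001]
contact_force: [0.7, -0.2, 0.6]
opening: 0.803
w (289, 96, 69, 70) ((0.457321435213089, -0.165475532412529), 0.01940891519188881)
w (293, 307, 58, 64) ((0.4756719470024109, -0.2968451976776123), 0.02388761006295681)
w (466, 216, 17, 20) ((0.5556162595748901, -0.20627382397651672), 0.006537263281643391)
t 8.8 pos [ 0.4667 -0.2336  0.241 ] yaw 8.33 open 0.802 F [-0.64 -0.22  0.17]
turn [-0.0009  0.0004  0.0006] shift [-0.0011  0.0005  0.086 ]
```

View pics/w4c.png

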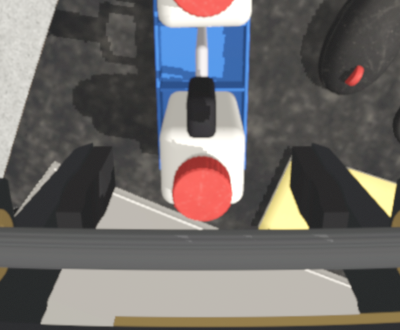

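The block sits at column 321 of the full image, centred between the jaws, and the cap at (0.457,-0.166) matches the pocket. I'll descend and grip the upper part of the block.

```bash

python3 -m pendant '[[[0,0,0],[-0.0005,0.0005,0.01],0.8],[[0,0,0],[-0.0005,0.0005,0.03],0.8],[[0,0,0],[-0.0005,0.0005,0.05],0.8],[[0,0,0],[-0.0005,0.0005,0.068],0.8],[[0,0,0],[-0.0005,0.0005,0.08],0.8],[[0,0,0],[-0.0005,0.0005,0.085],0.8],[[0,0,0],[-0.0005,0.0005,0.085],0.6],[[0,0,0],[-0.0005,0.0005,0.085],0.4]]' 50
python3 -m pendant '[[[0,0,0],[0,0,0],0.05],[[0,0,0],[0,0,0],0.05],[[0,0,0],[0,0,0],0.05],[[0,0,0],[0,0,0],0.05],[[0,0,0],[0,0,0],0.05],[[0,0,0],[0,0,0],0.05],[[0,0,0],[0,0,0],0.05],[[0,0,0],[0,0,0],0.05]]' 50
python3 go.py .5725 -.0767 .285 6
```

```text
clock: 9.6
tool_pos: [0.4666, -0.2353, 0.1567]
eef_rot: [0.997, 0.072, 0.0, 0.0]
contact_force: [0.6, -0.4, -0.1]
opening: 0.642
clock: 10.4
tool_pos: [0.4661, -0.2352, 0.1563]
eef_rot: [0.997, 0.072, -0.0, -0.0]
contact_force: [-0.3, -1.3, 1.7]
opening: 0.179
t 10.4 pos [ 0.4661 -0.2352  0.1563] yaw 8.25 open 0.179 F [-0.25 -1.25  1.73]
turn [-0.0001  0.0002  0.0393] shift [ 0.1281 -0.1416 -0.1288]
```

```bash

python3 -m pendant '[[[0,0,0],[0,0,-0.004],0.05],[[0,0,0],[0,0,-0.01],0.05],[[0,0,0],[0,0,-0.02],0.05],[[0,0,0],[0,0,-0.034],0.05],[[0,0,0],[0,0,-0.052],0.05],[[0,0,0],[0,0,-0.072],0.05],[[0,0,0],[0,0,-0.092],0.05],[[0,0,0],[0,0,-0.11],0.05],[[0,0,0],[0,0,-0.124],0.05],[[0,0,0],[0,0,-0.134],0.05]]'
python3 -m pendant '[[[0,0,0],[0.001,-0.005,0],0.05],[[0,0,0.01],[0.004,-0.017,0],0.05],[[0,0,0.015],[0.008,-0.037,0],0.05],[[0,0,0.02],[0.012,-0.06,0],0.05],[[0,0,0.03],[0.016,-0.083,0],0.05],[[0,0,0.035],[0.02,-0.106,0],0.05],[[0,0,0.039],[0.024,-0.125,0],0.05],[[0,0,0.039],[0.027,-0.138,0],0.05],[[0,0,0.039],[0.028,-0.144,0],0.05],[[0,0,0.039],[0.028,-0.1455,0],0.05]]'
python3 -m pendant '[[[0,0,0],[0,0,0],0.05],[[0,0,0],[0,0,0],0.05]]'
python3 - <<'E'
from w import *
t=r.snapshot("top");d=wrist()
s=r.snapshot("scene")["image"]
im=cv2.hconcat([cv2.resize(d["image"],(400,300)),cv2.resize(s[120:330,200:480],(400,300))])
im2=cv2.hconcat([cv2.resize(t["image"][120:345,190:490],(400,300)),np.zeros((300,400,3),np.uint8)])
cv2.imwrite("pics/m5.png",cv2.vconcat([im,im2])[:,:,::-1])
E
python3 go.py .5725 -.0767 .289 6
```

```text
clock: 11.4
tool_pos: [0.4661, -0.2351, 0.2916]
eef_rot: [0.997, 0.072, 0.0, 0.0]
contact_force: [0.6, -1.1, -5.8]
opening: 0.181
clock: 12.4
tool_pos: [0.4729, -0.0866, 0.29]
eef_rot: [0.999, 0.053, -0.0, -0.0]
contact_force: [-0.9, 0.9, -6.9]
opening: 0.176
clock: 12.6
tool_pos: [0.4729, -0.0884, 0.2902]
eef_rot: [0.999, 0.052, -0.0, 0.0]
contact_force: [-0.5, -0.6, -5.3]
opening: 0.179
t 12.75 pos [ 0.473  -0.0879  0.2902] yaw 5.94 open 0.175 F [-0.52  0.91 -6.49]
turn [ 0.0002 -0.     -0.0011] shift [ 0.1001 -0.0008  0.0012]
```

View pics/m5.png

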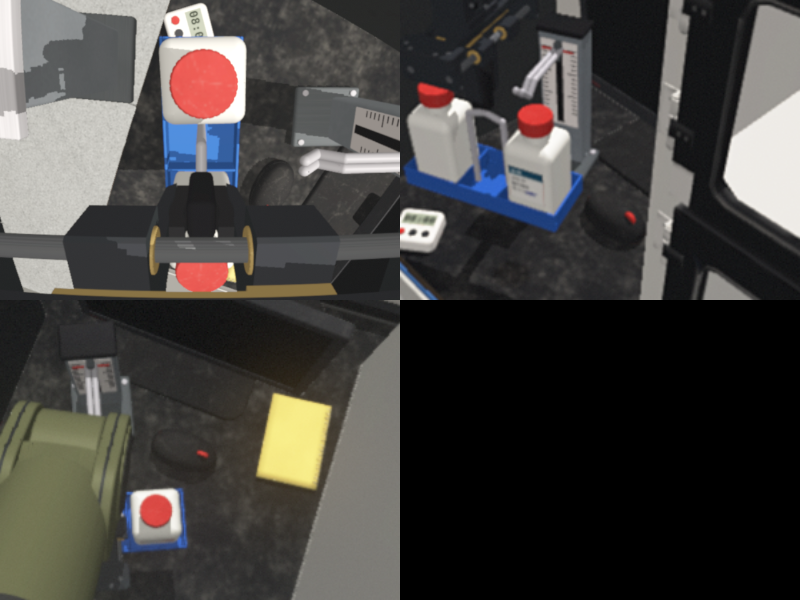

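The wrist view shows the hook ahead of the arch, its tip near full-frame (486,262), and the carrier is held level with both bottles in it. I'll check the hook position with this view.

```bash
python3 - <<'E'
from w import *
d=wrist()
k=1.6
for n,p in dict(tipfar=(306,156),tipnear=(303,172),tipmid=(300,163),armA=(395,155),armB=(395,170)).items(): print(n,cast(d,[[p[0]*k,p[1]*k]],.236)[0].round(4),cast(d,[[p[0]*k,p[1]*k]],.228)[0].round(4))
E
```

```text
tipfar [ 0.5554 -0.066 ] [ 0.5592 -0.0683]
tipnear [ 0.5561 -0.0798] [ 0.5599 -0.0827]
tipmid [ 0.5519 -0.0724] [ 0.5555 -0.0749]
armA [ 0.6317 -0.0574] [ 0.6386 -0.0593]
armB [ 0.6363 -0.0703] [ 0.6434 -0.0728]
```

```bash

python3 -m pendant '[[[0,0,0],[0.005,0,0],0.05],[[0,0,0],[0.016,-0.001,0],0.05],[[0,0,0],[0.032,-0.002,0],0.05],[[0,0,0],[0.05,-0.002,0],0.05],[[0,0,0],[0.068,-0.002,0],0.05],[[0,0,0],[0.083,-0.002,0],0.05],[[0,0,0],[0.094,-0.002,0],0.05],[[0,0,0],[0.1,-0.002,0],0.05],[[0,0,0],[0.1,-0.002,0],0.05],[[0,0,0],[0.1,-0.002,0],0.05]]'
python3 - <<'E'
from w import *
t=r.snapshot("top");d=wrist()
s=r.snapshot("scene")["image"]
im=cv2.hconcat([cv2.resize(d["image"],(400,300)),cv2.resize(s[90:270,220:460],(400,300))])
cv2.imwrite("pics/m6.png",cv2.resize(im,(800,300))[:,:,::-1])
E
python3 go.py .573 -.0755 .2595 6
```

```text
clock: 13.8
tool_pos: [0.5719, -0.0747, 0.2899]
eef_rot: [0.999, 0.052, -0.001, -0.0]
contact_force: [-0.8, 0.7, -5.3]
opening: 0.176
t 13.95 pos [ 0.5717 -0.0749  0.2902] yaw 6.0 open 0.178 F [-0.02 -0.13 -6.1 ]
turn [-0.      0.0006 -0.    ] shift [0.0012 0.0008 0.0307]
```

View pics/m6.png

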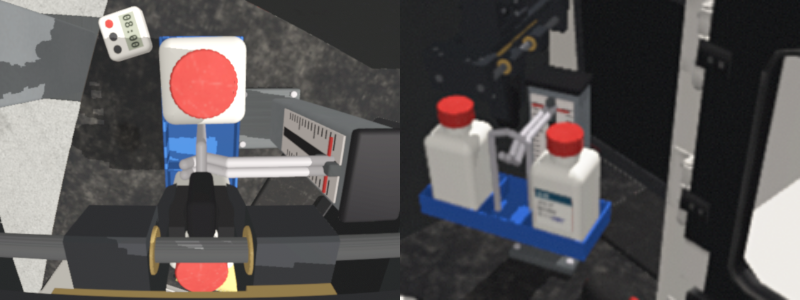

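The arch sits over the hook: the V spans columns 178–222 in the half-size view and the wire is at about 202. I'll lower slowly.

```bash

python3 -m pendant '[[[0,0,0],[0.0005,0.0005,0.002],0.05],[[0,0,0],[0.001,0.0005,0.005],0.05],[[0,0,0],[0.001,0.0005,0.009],0.05],[[0,0,0],[0.001,0.0005,0.013],0.05],[[0,0,0],[0.001,0.0005,0.016],0.05],[[0,0,0],[0.001,0.0005,0.019],0.05],[[0,0,0],[0.001,0.0005,0.022],0.05],[[0,0,0],[0.001,0.0005,0.024],0.05],[[0,0,0],[0.001,0.0005,0.026],0.05],[[0,0,0],[0.001,0.0005,0.027],0.05]]'
python3 -m pendant '[[[0,0,0],[0,0,0.001],0.05],[[0,0,0],[0,0,0.002],0.05],[[0,0,0],[0,0,0.003],0.05],[[0,0,0],[0,0,0.004],0.05],[[0,0,0],[0,0,0.005],0.05],[[0,0,0],[0,0,0.006],0.05],[[0,0,0],[0,0,0.007],0.05],[[0,0,0],[0,0,0.008],0.05],[[0,0,0],[0,0,0.009],0.05],[[0,0,0],[0,0,0.01],0.05]]'
python3 go.py .573 -.0755 .2163 6
```

```text
clock: 14.95
tool_pos: [0.5734, -0.0751, 0.2631]
eef_rot: [0.999, 0.052, 0.0, -0.0]
contact_force: [0.4, 0.5, -5.7]
opening: 0.181
clock: 15.95
tool_pos: [0.5735, -0.075, 0.2532]
eef_rot: [0.999, 0.053, 0.0, -0.0]
contact_force: [-0.2, 0.3, -5.2]
opening: 0.182
t 15.95 pos [ 0.5735 -0.075   0.2532] yaw 6.02 open 0.182 F [-0.15  0.26 -5.21]
turn [-0.     -0.0004  0.0004] shift [-0.0006  0.0004  0.0369]
```

```bash

python3 -m pendant '[[[0,0,0],[0,0,0.001],0.05],[[0,0,0],[0,0,0.002],0.05],[[0,0,0],[0,0,0.003],0.05],[[0,0,0],[0,0,0.004],0.05],[[0,0,0],[0,0,0.005],0.05],[[0,0,0],[0,0,0.006],0.05],[[0,0,0],[0,0,0.007],0.05],[[0,0,0],[0,0,0.008],0.05],[[0,0,0],[0,0,0.009],0.05],[[0,0,0],[0,0,0.01],0.05]]'
python3 -m pendant '[[[0,0,0],[0,0,0.001],0.05],[[0,0,0],[0,0,0.002],0.05],[[0,0,0],[0,0,0.003],0.05],[[0,0,0],[0,0,0.004],0.05],[[0,0,0],[0,0,0.005],0.05],[[0,0,0],[0,0,0.006],0.05],[[0,0,0],[0,0,0.007],0.05],[[0,0,0],[0,0,0.008],0.05],[[0,0,0],[0,0,0.009],0.05],[[0,0,0],[0,0,0.01],0.05]]'
python3 - <<'E'
from w import *
import time
s=r.get_state();print(s["moment"])
d=wrist()
s=r.snapshot("scene")["image"]
im=cv2.hconcat([cv2.resize(d["image"],(400,300)),cv2.resize(s[90:270,220:460],(400,300))])
cv2.imwrite("pics/m7.png",im[:,:,::-1])
E
python3 go.py .573 -.0755 .2163 6
```

```text
clock: 16.95
tool_pos: [0.5735, -0.075, 0.2432]
eef_rot: [0.999, 0.052, 0.0, -0.0]
contact_force: [0.6, 0.1, -2.6]
opening: 0.174
clock: 17.95
tool_pos: [0.5735, -0.0751, 0.2332]
eef_rot: [0.999, 0.053, 0.0, -0.0]
contact_force: [0.6, 0.4, -0.9]
opening: 0.174
[-0.034912   -0.12321581  0.02843294]
t 18.05 pos [ 0.5734 -0.075   0.2331] yaw 6.02 open 0.175 F [ 1.34  1.08 -1.01]
turn [-0.0001 -0.0002  0.0003] shift [-0.0005  0.0004  0.0168]
```

View pics/m7.png

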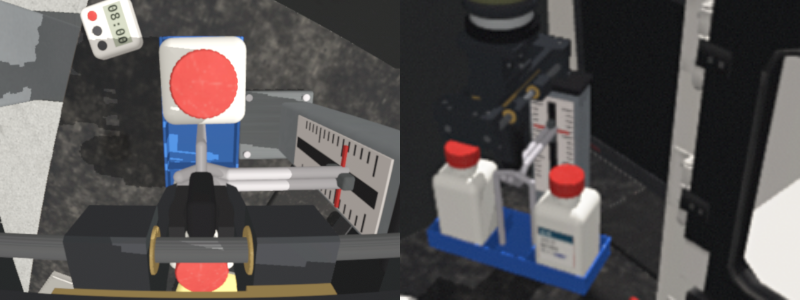

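The hook is under the roof and the pointer has gone down. The force fell a bit sooner than I expected, so I'll measure pointer travel on the scale plane.

```bash
cat > ptr.py <<'E'
from h import *
import pickle
from plant import r
R0=pickle.load(open("s0.pkl","rb"))[1]["scene"]
def ptr(d,lo=200,show=True):
    im=d["image"];H=cv2.cvtColor(im,cv2.COLOR_RGB2HSV).astype(int)
    m=((H[...,0]<10)|(H[...,0]>170))&(H[...,1]>110)&(H[...,2]>90)
    m[:, :295]=0;m[:,328:]=0;m[:140]=0;m[215:]=0
    out=[]
    for c in big(m,3):
        px=c.reshape(-1,2).mean(0)
        n=cv2.undistortPoints(px.reshape(1,1,2).astype(float),d["mtx"],np.array(d["dist"]))[0,0]
        R=np.array(d["R"]);C=-R.T@np.array(d["t"]);w=R.T@np.r_[n,1]
        a=np.array([np.cos(.1),np.sin(.1),0]);P=np.array([.702,-.063,0])-.024*a
        X=C+w*((P-C)@a)/(w@a);out.append((cv2.contourArea(c),px.round(1).tolist(),X.round(4).tolist()))
    return out
if __name__=="__main__":
    print(ptr(R0));print(ptr(r.snapshot("scene")))
    s=r.get_state();print(np.round(s["contact_force"],2),np.round(s["moment"],3),np.round(s["tool_pos"],4))
E
python3 ptr.py
```

```text
[(1.5, [301.8, 152.8], [0.6758, -0.0425, 0.2279]), (1.0, [317.5, 156.2], [0.6795, -0.0788, 0.2287])]
[(306.5, [318.9, 197.9], [0.6796, -0.0804, 0.1224]), (0.0, [303.0, 165.4], [0.676, -0.0441, 0.1975]), (0.0, [317.5, 168.7], [0.6794, -0.0783, 0.1982])]
[ 1.12  0.16 -1.5 ] [-0.127 -0.232  0.007] [ 0.5735 -0.075   0.2332]
```

```bash
cat > avg.py <<'E'
from ptr import *
F=[];Z=[]
for i in range(10):
    d=r.snapshot("scene");s=r.get_state();F.append(np.r_[s["contact_force"],s["moment"]])
    Z+=[o[2][2] for o in ptr(d) if o[2][2]>.15 and o[1][0]<325]
F=np.array(F);print("F",F.mean(0).round(3),"sd",(F.std(0)/3).round(3),"ptr",np.mean(Z).round(4),len(Z),"pos",np.round(s["tool_pos"],4),"t",s["clock"])
E
python3 avg.py
python3 -m pendant '[[[0,0,0],[0.001,0,0],0.05],[[0,0,0],[0.002,0,0],0.05],[[0,0,0],[0.003,0,0],0.05]]'
python3 avg.py
```

```text
F [ 1.04   0.427 -1.231 -0.089 -0.203  0.007] sd [0.193 0.144 0.159 0.009 0.009 0.008] ptr 0.1975 20 pos [ 0.5735 -0.075   0.2333] t 18.6
clock: 18.9
tool_pos: [0.5763, -0.0748, 0.2331]
eef_rot: [0.999, 0.052, -0.0, 0.0]
contact_force: [0.6, -1.0, -2.6]
opening: 0.176
F [ 1.434 -0.332 -1.976 -0.182 -0.278  0.024] sd [0.114 0.15  0.187 0.007 0.014 0.009] ptr 0.2009 20 pos [ 0.5765 -0.0748  0.2333] t 19.4
```

```bash

python3 -m pendant '[[[0,0,0],[0.001,0,0],0.05],[[0,0,0],[0.002,0,0],0.05],[[0,0,0],[0.002,0,0],0.05]]'
python3 avg.py
python3 -m pendant '[[[0,0,0],[0.001,0,0],0.05],[[0,0,0],[0.002,0,0],0.05],[[0,0,0],[0.002,0,0],0.05]]'
python3 avg.py
```

```text
clock: 19.7
tool_pos: [0.5769, -0.0747, 0.2327]
eef_rot: [0.999, 0.052, -0.002, -0.0]
contact_force: [-2.1, -1.0, -1.7]
opening: 0.181
F [-4.193 -1.151 -2.075 -0.383  1.087  0.019] sd [0.283 0.123 0.175 0.012 0.077 0.011] ptr 0.2004 20 pos [ 0.5771 -0.0747  0.2328] t 20.2
clock: 20.5
tool_pos: [0.5774, -0.0747, 0.2322]
eef_rot: [0.999, 0.052, -0.003, -0.0]
contact_force: [-7.4, -1.4, -1.9]
opening: 0.177
F [-7.376 -1.865 -1.644 -0.444  1.91   0.019] sd [0.166 0.186 0.122 0.009 0.01  0.01 ] ptr 0.2002 20 pos [ 0.5774 -0.0747  0.2323] t 21.0
```

The wire met the rear flank of the V: Fx is -7 N and the hook isn't lowering. The seat therefore lies about 3.5 mm further in than I first lowered. I'll back off to it and go on down.

```bash

python3 -m pendant '[[[0,0,0],[-0.001,0,0],0.05],[[0,0,0],[-0.002,0,0],0.05],[[0,0,0],[-0.003,0,0],0.05],[[0,0,0],[-0.0033,0,0],0.05],[[0,0,0],[-0.0033,0,0],0.05]]'
python3 avg.py
python3 -m pendant '[[[0,0,0],[0,0,0.001],0.05],[[0,0,0],[0,0,0.002],0.05],[[0,0,0],[0,0,0.003],0.05],[[0,0,0],[0,0,0.004],0.05],[[0,0,0],[0,0,0.005],0.05],[[0,0,0],[0,0,0.006],0.05],[[0,0,0],[0,0,0.007],0.05],[[0,0,0],[0,0,0.008],0.05]]'
python3 avg.py
```

```text
clock: 21.5
tool_pos: [0.5769, -0.0747, 0.2332]
eef_rot: [0.999, 0.052, -0.0, -0.0]
contact_force: [-4.2, -1.1, -1.1]
opening: 0.176
F [-4.188 -1.633 -1.697 -0.402  1.138 -0.015] sd [0.16  0.114 0.153 0.008 0.011 0.007] ptr 0.2009 20 pos [ 0.5769 -0.0747  0.2331] t 22.0
clock: 22.8
tool_pos: [0.5769, -0.0747, 0.2252]
eef_rot: [0.999, 0.052, -0.0, -0.0]
contact_force: [-4.4, -1.4, -1.7]
opening: 0.176
F [-4.857 -1.657 -0.854 -0.431  1.259  0.019] sd [0.104 0.151 0.147 0.012 0.011 0.01 ] ptr 0.193 20 pos [ 0.5769 -0.0747  0.2252] t 23.3
```

```bash

python3 -m pendant '[[[0,0,0],[-0.0004,0,0.0005],0.05],[[0,0,0],[-0.0008,0,0.001],0.05],[[0,0,0],[-0.0008,0,0.002],0.05],[[0,0,0],[-0.0008,0,0.003],0.05],[[0,0,0],[-0.0008,0,0.004],0.05]]'
python3 avg.py
```

```text
clock: 23.8
tool_pos: [0.5768, -0.0747, 0.2213]
eef_rot: [0.999, 0.053, 0.001, 0.0]
contact_force: [-3.1, -1.1, -0.7]
opening: 0.177
F [-2.416 -1.482 -0.44  -0.378  0.604  0.022] sd [0.224 0.201 0.114 0.009 0.029 0.009] ptr 0.1892 20 pos [ 0.5767 -0.0747  0.2214] t 24.3
```

```bash

python3 -m pendant '[[[0,0,0],[-0.0004,0.0005,0.0005],0.05],[[0,0,0],[-0.0007,0.001,0.001],0.05],[[0,0,0],[-0.0007,0.001,0.0015],0.05],[[0,0,0],[-0.0007,0.001,0.002],0.05],[[0,0,0],[-0.0007,0.001,0.0025],0.05]]'
python3 avg.py
```

```text
clock: 24.8
tool_pos: [0.5765, -0.0751, 0.2189]
eef_rot: [0.999, 0.053, 0.001, -0.0]
contact_force: [1.4, 2.2, -0.5]
opening: 0.174
F [ 2.091  2.591  0.467  0.64  -0.493  0.008] sd [0.313 0.225 0.225 0.042 0.049 0.008] ptr 0.1871 20 pos [ 0.5764 -0.0752  0.2189] t 25.3
```

```bash

python3 -m pendant '[[[0,0,0],[0.0002,-0.0003,0],0.05],[[0,0,0],[0.0003,-0.0006,0.0003],0.05],[[0,0,0],[0.0003,-0.0006,0.0005],0.05],[[0,0,0],[0.0003,-0.0006,0.0005],0.05]]'
python3 avg.py
```

```text
clock: 25.7
tool_pos: [0.5764, -0.0751, 0.2183]
eef_rot: [0.999, 0.052, 0.001, -0.0]
contact_force: [4.1, 2.4, -0.4]
opening: 0.177
F [ 4.151  3.133 -0.021  0.715 -0.925  0.025] sd [0.164 0.126 0.236 0.009 0.007 0.011] ptr 0.1868 20 pos [ 0.5764 -0.0751  0.2183] t 26.2
```

```bash

python3 -m pendant '[[[0,0,0],[0.0003,-0.0003,0],0.05],[[0,0,0],[0.0006,-0.0005,0],0.05],[[0,0,0],[0.0006,-0.0005,0.0003],0.05],[[0,0,0],[0.0006,-0.0005,0.0005],0.05]]'
python3 avg.py
```

```text
clock: 26.6
tool_pos: [0.5764, -0.075, 0.2177]
eef_rot: [0.999, 0.052, 0.0, 0.0]
contact_force: [3.9, 1.5, 0.1]
opening: 0.178
F [ 3.675  1.296  0.445  0.23  -0.827  0.029] sd [0.085 0.214 0.171 0.02  0.01  0.012] ptr 0.1858 20 pos [ 0.5764 -0.0749  0.2177] t 27.1
```

```bash

python3 -m pendant '[[[0,0,0],[0.0003,-0.0002,0],0.05],[[0,0,0],[0.0006,-0.0003,0],0.05],[[0,0,0],[0.0007,-0.0003,0],0.05],[[0,0,0],[0.0007,-0.0003,0],0.05]]'
python3 avg.py
```

```text
clock: 27.5
tool_pos: [0.5766, -0.0747, 0.2175]
eef_rot: [0.999, 0.052, -0.001, 0.0]
contact_force: [2.3, -0.1, 0.3]
opening: 0.178
F [ 1.056 -1.462  0.242 -0.396 -0.274  0.011] sd [0.189 0.215 0.146 0.034 0.035 0.011] ptr 0.1856 20 pos [ 0.5766 -0.0746  0.2176] t 28.0
```

```bash

python3 -m pendant '[[[0,0,0],[0.0001,0.0001,0],0.05],[[0,0,0],[0.0001,0.0002,0],0.05],[[0,0,0],[0.0001,0.0002,0],0.05]]' 15
python3 -m pendant '[[[0,0,0],[0,0,0],0.05],[[0,0,0],[0,0,0],0.05],[[0,0,0],[0,0,0],0.05]]' 5
python3 -m pendant '[[[0,0,0],[0,0,0],0.05],[[0,0,0],[0,0,0],0.05],[[0,0,0],[0,0,0],0.05]]' 3
python3 avg.py
```

```text
clock: 28.3
tool_pos: [0.5766, -0.0746, 0.2175]
eef_rot: [0.999, 0.052, -0.001, 0.0]
contact_force: [-1.4, -1.4, 0.4]
opening: 0.182
clock: 28.6
tool_pos: [0.5767, -0.0744, 0.2175]
eef_rot: [0.999, 0.052, -0.001, -0.0]
contact_force: [-0.4, -1.4, 0.2]
opening: 0.178
clock: 28.9
tool_pos: [0.5768, -0.0743, 0.2175]
eef_rot: [0.999, 0.053, -0.0, -0.0]
contact_force: [-1.0, -0.9, 0.5]
opening: 0.181
F [-2.057 -1.215  0.464 -0.317  0.534  0.023] sd [0.191 0.177 0.156 0.012 0.008 0.009] ptr 0.1857 20 pos [ 0.5771 -0.0743  0.2177] t 29.4
```

```bash

python3 -m pendant '[[[0,0,0],[-0.0004,0,0],0.19],[[0,0,0],[-0.0004,0,0],0.2],[[0,0,0],[-0.0004,0,0],0.22],[[0,0,0],[-0.0004,0,0],0.25],[[0,0,0],[-0.0004,0,0],0.3],[[0,0,0],[-0.0004,0,0],0.35]]'
python3 avg.py; python3 avg.py
```

```text
clock: 30.0
tool_pos: [0.5769, -0.0744, 0.2177]
eef_rot: [0.999, 0.053, 0.0, -0.0]
contact_force: [-0.0, -0.5, 0.5]
opening: 0.345
F [-0.129  0.161 -0.267 -0.057  0.045 -0.001] sd [0.143 0.134 0.163 0.009 0.01  0.008] ptr 0.1881 20 pos [ 0.5768 -0.0745  0.2177] t 30.5
F [ 0.19  -0.006 -0.304 -0.063  0.05   0.011] sd [0.119 0.099 0.147 0.014 0.008 0.01 ] ptr 0.1881 20 pos [ 0.5768 -0.0745  0.2177] t 31.0
```

```bash

python3 -m pendant '[[[0,0,0],[0,0,0],0.5],[[0,0,0],[0,0,0],0.6],[[0,0,0],[0,0,0],0.6],[[0,0,0],[0,0,-0.005],0.6],[[0,0,0],[0,0,-0.015],0.6],[[0,0,0],[0,0,-0.03],0.6],[[0,0,0],[0,0,-0.05],0.6],[[0,0,0],[0,0,-0.075],0.6],[[0,0,0],[0,0,-0.095],0.6],[[0,0,0],[0,0,-0.1],0.6]]'
python3 - <<'E'
from w import *
from ptr import *
for k in range(2):
    d=wrist("w9");m=masks(d["image"])
    z=.225-.04-.122
    for c in big(m["red"],2): print("cap",cv2.boundingRect(c),cv2.minEnclosingCircle(cast(d,c,.141+z).astype(np.float32)))
t=r.snapshot("top");s=r.snapshot("scene");m=masks(t["image"])
for n,im in(("top9",t),("scene9",s)): cv2.imwrite(f"pics/{n}.png",im["image"][:,:,::-1])
for c in big(masks(s["image"])["red"],4): print("scene red",cv2.boundingRect(c),cv2.contourArea(c))
for c in big(masks(s["image"])["blue"],3): print("scene blue",cv2.boundingRect(c),cv2.contourArea(c),cv2.minAreaRect(c))
E
python3 avg.py
```

```text
clock: 32.0
tool_pos: [0.5782, -0.0747, 0.3208]
eef_rot: [0.999, 0.052, 0.003, 0.0]
contact_force: [-0.3, -0.8, -0.2]
opening: 0.603
cap (287, 93, 64, 66) ((0.5700469613075256, -0.0048631345853209496), 0.019405309110879898)
cap (293, 294, 54, 61) ((0.5840889811515808, -0.1376795470714569), 0.02379828877747059)
cap (288, 94, 64, 66) ((0.5702127814292908, -0.004939249716699123), 0.019402656704187393)
cap (293, 295, 55, 60) ((0.5841132402420044, -0.13764558732509613), 0.023641180247068405)
scene red (311, 194, 20, 19) 303.0
scene red (248, 176, 21, 19) 301.0
scene red (30, 111, 31, 24) 101.5
scene red (358, 268, 7, 8) 25.5
scene blue (237, 218, 110, 53) 1452.5 ((291.31622314453125, 238.0972900390625), (107.41487121582031, 38.23116683959961), 17.10272979736328)
scene blue (48, 99, 42, 17) 243.0 ((68.5, 107.0), (16.0, 41.0), 90.0)
scene blue (71, 176, 29, 29) 27.5 ((84.75, 190.25001525878906), (39.59798049926758, 0.7071067094802856), 45.0)
F [-0.182 -0.263  0.017 -0.07   0.051 -0.005] sd [0.11  0.116 0.097 0.01  0.008 0.01 ] ptr 0.1882 20 pos [ 0.5768 -0.0745  0.3175] t 32.7
```

```bash

python3 -m pendant '[[[0,0,0],[-0.01,0,-0.005],0.6],[[0,0,0],[-0.025,0,-0.015],0.6],[[0,0,0],[-0.045,0,-0.03],0.6],[[0,0,0],[-0.065,0,-0.04],0.6],[[0,0,0],[-0.09,0,-0.04],0.6],[[0,0,0],[-0.115,0,-0.04],0.6],[[0,0,0],[-0.135,0,-0.04],0.6],[[0,0,0],[-0.15,0,-0.04],0.6],[[0,0,0],[-0.16,0,-0.04],0.6],[[0,0,0],[-0.16,0,-0.04],0.6]]'
python3 - <<'E'
from w import *
from ptr import *
w=wrist("w10");t=r.snapshot("top");s=r.snapshot("scene")
print("ptr",[o for o in ptr(s) if o[1][0]<325])
def caps(d): return [(np.array(cv2.minEnclosingCircle(c)[0]).round(1).tolist(),cv2.boundingRect(c)) for c in big(masks(d["image"])["red"],3)]
for n,d in(("w",w),("t",t),("s",s)): print(n,caps(d))
# timer + logbook + bottles: compare top view with start
im0=pickle.load(open("s0.pkl","rb"))[1]["top"]["image"]
for nm,(y0,y1,x0,x1) in dict(logbook=(185,265,380,445)).items(): print(nm,np.abs(im0[y0:y1,x0:x1].astype(int)-t["image"][y0:y1,x0:x1]).mean())
def P(d): 
    return np.array(d["mtx"])@np.c_[d["R"],d["t"]]
def tri(a,pa,b,pb):
    u=[cv2.undistortPoints(np.array(p).reshape(1,1,2),d["mtx"],np.array(d["dist"]))[0,0] for d,p in((a,pa),(b,pb))]
    X=cv2.triangulatePoints(np.c_[a["R"],a["t"]],np.c_[b["R"],b["t"]],u[0],u[1]);return (X[:3]/X[3]).ravel().round(4)
cw=sorted(caps(w)[:2]);cs=caps(s)[:2]
for a in cw:
    for b in cs: print(a[0],b[0],tri(w,a[0],s,b[0]))
E
python3 avg.py
```

```text
clock: 33.7
tool_pos: [0.4163, -0.0916, 0.3581]
eef_rot: [0.999, 0.052, -0.0, 0.0]
contact_force: [-0.4, -0.4, -0.4]
opening: 0.6
ptr [(283.5, [319.6, 202.4], [0.6798, -0.0821, 0.1104]), (1.5, [303.2, 169.2], [0.676, -0.0442, 0.1879]), (1.0, [317.5, 172.6], [0.6794, -0.0781, 0.1884])]
w [([544.5, 125.5], (513, 100, 65, 56)), ([519.1, 299.7], (492, 275, 56, 53)), ([456.2, 309.2], (451, 304, 11, 12))]
t [([225.0, 230.5], (215, 220, 21, 22)), ([300.7, 225.3], (291, 215, 20, 21)), ([341.5, 235.0], (338, 233, 8, 5))]
s [([320.2, 202.0], (311, 194, 21, 19)), ([258.2, 184.5], (248, 176, 21, 19)), ([45.0, 121.0], (30, 111, 31, 24))]
logbook 1.2615384615384615
[519.1, 299.7] [320.2, 202.0] [ 0.5848 -0.1411  0.1953]
[519.1, 299.7] [258.2, 184.5] [ 0.5051 -0.0874  0.291 ]
[544.5, 125.5] [320.2, 202.0] [ 0.6852 -0.03    0.0594]
[544.5, 125.5] [258.2, 184.5] [ 0.5696 -0.0039  0.1973]
F [ 0.259 -0.186 -0.154 -0.054  0.041  0.009] sd [0.117 0.16  0.144 0.011 0.013 0.008] ptr 0.1882 20 pos [ 0.4177 -0.0912  0.3576] t 34.35
```

```bash
python3 - <<'E'
from h import *
import pickle
from plant import r
im0=pickle.load(open("s0.pkl","rb"))[1]["top"]["image"].astype(int);a=r.snapshot("top")["image"].astype(int)
for n,(y0,y1,x0,x1) in dict(timer=(286,330,188,224),log=(185,265,380,445)).items(): print(n,np.abs(im0[y0:y1,x0:x1]-a[y0:y1,x0:x1]).mean().round(2))
s0=pickle.load(open("s0.pkl","rb"))[1]["scene"]["image"].astype(int);b=r.snapshot("scene")["image"].astype(int)
print("timer scene",np.abs(s0[264:298,192:214]-b[264:298,192:214]).mean().round(2))
print(r.finish_job())
E
```

```text
timer 73.54
log 1.28
timer scene 3.43
the job is handed in; nothing more can be done
None
```

The loose bottle is in the empty pocket and the carrier hangs free on the balance hook. The job was handed in at about 34.5 s of the 72 s allowed; no verdict was reported.

**What I did**
- I gripped the loose bottle by its cap, turned it square to the carrier and set it in the pocket.
- I lifted the carrier by the upper part of its grip block and brought it in from the front, so the hook passed under the arch. I lowered it at about 10 mm/s from contact.
- I eased the grip to 3 N, opened the jaws and backed away.

**Last checks**
- **Pointer:** steady at about 40 mm of travel over several seconds, inside the 38–47 mm range.
- **Level and seating:** the two caps are at 195 and 197 mm (194 mm expected), 138 mm apart. They are centred under the hook, which fits a level carrier with both bottles seated.
- **Contact:** wrist forces were near zero, so the robot was touching nothing.
- **Logbook:** unchanged in the top view.

**What did not go cleanly**
- **Wire position:** my first lowering put the wire about 3 mm off, on the front flank of the V. I slid it in and briefly pressed the rear flank with about 7 N, then corrected.
- **Pointer on release:** it rose about 2.4 mm when the jaws opened, because I had lowered slightly past balance. It stayed still after that.
- **Timer:** the top view differs strongly from the start (73 grey levels), probably because the arm covered it. The scene view differs little (3.4 grey levels), and nothing came close to the timer after the bottle was lifted from beside it.

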